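# Pack the last sweet round into the tube and tamp the column home

## Task

Put the cream-coloured round from the cutting board into the open tube where another cream round is hanging stuck part-way down. Then take the tamping rod and push both rounds down until they bottom out on the packed column, lean on it firmly with about 16 newtons for a good moment (the rounds crack above 22), and put the rod back upright in its stand. Leave everything else on the table where it is.

Things in the scene. Friction and masses are not known exactly. Their poses are not given: they have to be found in the camera images.
- last_round: The loose cream round to be packed: pressed sweet disc, diameter 34, height 20, about 24 g, lying flat on the cutting board beside two dark red ones of the same size. Origin at the centre of its underside, z up.
- hung_round: The same kind of cream round, stuck in the tube: soft white ribs in the bore hold it by friction with its underside 64 to 70 above the tube's underside, clear of the column below. It slides down under a steady push of roughly 3 to 7 N in all (also with the last round on top). Origin at the centre of its underside, z up.
- tube: The clear tube being packed, one of three fixed in the rack (which socket varies). Height 110, outside diameter 44, bore 38, lip flared to 43 over the top 5. Three soft ribs stand in the bore up to 88, leaving a 34 circle that gives outward, and lean back into the wall above that. Origin at the centre of its underside (on the rack), z up along the tube.
- tube_mouth (a point): Centre of the tube's mouth at its rim, 110 above its underside. Down in the tube two rounds are packed on a foam pad; this column's top is not measured, anywhere from 24 to 52 above the tube's underside, so it must be felt. It gives on its foam: 5 N to start, then about 4.5 N per mm, up to 8 mm; most stays in, so the push fades fast if the rod backs off a millimetre.
- rod: Tamping rod, 120 g, standing upright in its stand, 140 long: white foot of diameter 28 (10 high) and white shaft of diameter 20 below, a red collar of diameter 40 from 80 to 88 above the foot's underside, above it the red grip of diameter 28 from 88 to 140 (the top). Origin at the centre of the foot's underside, z up along the rod.
- stand: Fixed round dark wooden stand of the rod: outside diameter 60, height 50, hole of diameter 36, hole floor 8 above the table. Origin at the centre of its underside.
- rack: Fixed wooden filling rack, a slab 90 (x) x 280 (y) x 18. The three tubes stand on it in a row along its y axis, 85 apart. Origin at the centre of its underside on the table.
- board: Fixed dark wooden cutting board 140 (x) x 240 (y) x 18. The three loose rounds lie on it in a row along its y axis, 75 apart. Origin at the centre of its underside on the table.
- full_tube: Finished tube in the rack with a red cap of diameter 51; height 122. Fixed. Origin at the centre of its underside. Not part of the job.
- empty_tube: Empty clear open tube in the rack, same shape as the tube being packed (without ribs). Fixed. Origin at the centre of its underside. Not part of the job.
- haw_round_a: Dark red round, diameter 34, height 20, on the board. Leave it. Origin at the centre of its underside.
- haw_round_b: Another dark red round, diameter 34, height 20, on the board. Leave it. Origin at the centre of its underside.
- glue_stick: Standing green and white glue stick, diameter 26, height 95. Leave it. Origin at the centre of its underside.
- carton: White carton 160 (x) x 100 (y) x 46. Leave it. Origin at the centre of its underside.
- knife: Knife lying on the table, red handle towards its -x, 225 long along x, 18 high. Leave it. Origin on the underside near its middle.
Not all that is in view belongs to the job. Leave any turquoise look-alike of the rod alone.

How it is judged (in metres and radians):
On the way, in this order (a step that is already met when the one before it is completed fails the run):
1. the last cream round sits in the tube on top of the stuck one, let go (z of last_round in the frame of tube below 0.097 m and horizontal distance between last_round and tube below 0.006 m and contact force between the fingers and last_round below 0.1 N), for 0.2 s.
2. the rod leans on the rounds with over 11 N (more than the wall friction alone can hold, so they bear on the packed column) with both rounds down at the column, for 0.3 s (contact force between rod and last_round above 11 N and z of hung_round in the frame of tube below 0.055 m and z of last_round in the frame of tube below 0.075 m), for 0.3 s.
At the end, for the whole second after the job is handed in: Both rounds lie where they were pressed home: stuck one below 55 mm and last one below 75 mm above the tube's underside, 22.5 mm apart at most, within 6 mm of its axis; rod at rest in its stand, on the floor, within 8 mm of centre and 0.15 rad of upright (z of hung_round in the frame of tube below 0.055 m and horizontal distance between each of hung_round, last_round and tube below 0.006 m and z of last_round in the frame of tube below 0.075 m and distance between last_round and hung_round below 0.0225 m and horizontal distance between rod and stand below 0.008 m and z of rod in the frame of stand below 0.012 m and angle between rod's own z axis and vertical below 0.15 rad and linear speed of rod below 0.02 m/s); the robot touches nothing.
It fails at once if the rod pushes on the round with more than 22 N (it cracks) (contact force between rod and last_round above 22 N).
It fails at once if a bystander (red rounds, glue stick, carton, knife) is moved more than 15 mm (distance of any of haw_round_a, haw_round_b, glue_stick, carton, knife from where it was at the start of the episode above 0.015 m).
It also fails if it takes over 72 s, if anything falls off the work surface, if the arm or the gripper's body presses on something with over 40 N, if the wrist force passes 120 N, or if a joint passes its speed limit or range.

## Robot

A 6-joint arm with a two-finger parallel gripper is mounted at the origin on the work surface. World frame = base frame: x ahead of the robot, y to its left, z up, the work surface at z = 0. Lengths are in mm, angles in rad, forces in N, time in s.
With the tool pointing down it reaches from about 350 to 775 mm from the base axis. Payload 7.3 kg.
Tool frame: the origin (TCP) lies midway between the tips of the shut fingers; the grasp point (between the pads) lies 19 mm behind it; z points along the fingers, y is the line along which they close (so a half turn about z gives the same grasp; the last joint's range is limited). The gripper opens to 92 mm and grips with 3 to 60 N. Pads are 19 mm wide; open, the fingers measure 130 mm over their backs; the gripper's body (75 mm by 190 mm) begins 47 mm behind the grasp point.
Start: joints at [1.062, 0.342, 1.524, -0, 1.275, -0.146], TCP at [186.306, 490.851, 226.741] pointing down, gripper open.
Joint ranges: [-2.53, 2.53], [-0.77, 2.02], [0.04, 2.7], [-1, 4.14], [0.28, 2.66], [-3.11, 3.11]. Speed limits (rad/s): [2.57, 2.57, 3.14, 3.14, 3.14, 3.14].

## Interface

Orientations are given as [roll, pitch, yaw] about the fixed x, y, z axes, in that order (R = Rz(yaw) Ry(pitch) Rx(roll)).
In Python, from plant import bot gives the robot as it stands. The module is installed in compiled form; this text tells all that it offers.
- The arm moves only by the shell command python3 -m crank 'ROWS' [OPENING]. ROWS is JSON, a list of rows, each a list of 6 numbers: the shift along the tool's x, y, z in m, then the turn, a rotation vector about the tool's x, y, z in rad. In form: [[dx, dy, dz, wx, wy, wz], ...]. A call has 1 to 5 rows; each row shifts and turns the commanded pose from where the row before left it, along the tool's axes as they then stand; what a row does not reach is not made up. A row lasts 1/8 s, in which the tool goes at most 62.5 mm and 10.7 degrees, less where a joint would pass 70% of its speed; a pose out of reach is approached as far as the arm can. A call is refused whole if a number of a shift passes 0.0625 or a number of a turn 0.188, either way. A call with a gripper value outside its range is refused whole. OPENING is the opening in per cent of the stroke, from 0 (shut) to 100 (fully open), set as the call begins (- or left out, the last holds). The fingers move at their own pace and stop on an object; the grip force is fixed at half the most. Time passes only in rows, so rows that do not move let the fingers close. It gives the time, the measured TCP pose, the force, the opening and the grip force at its end, in the units of the state.
- bot.get_obs(): the state, without advancing time (a new reading comes with each control period).
- bot.capture(name): name is "side" or "top"; returns a dict with "color" (420x560x3 uint8, blue, green, red), "fov_y" (degrees; the focal length in pixels is half the picture's height over the tangent of half this angle, whatever the lens; pixels are square), "cx", "cy" (the principal point, pixels), "extrinsics" (4x4, takes a point from world to camera coordinates). Camera axes: x right, y up, looking along -z (the intrinsics and any distortion apply to the point x, -y, -z); pixel columns grow to the right and rows downward; lengths in mm; the calibration is good to about 2 mm. A picture is of the moment at which its call begins. There is no depth.
- bot.close_job(): hands the job in; it is judged then, once.
The state is a dict: "time": time; "joint_positions": joint angles; "dq": joint speeds; "tau": joint torques, N m; "tool_pos": TCP position; "tcp_rot": TCP orientation; "contact_force": force on the tool from outside, world axes, zero at the start; "moment": the same for the moment, N m; "grip_width": finger opening in mm; "finger_force": force on a finger pad.
Only numpy, scipy, OpenCV 4.12 (cv2) and the standard library are available. Lean on these libraries where they do the work, as an engineer would, in place of code of your own. Each camera call takes 0.05 s, during which the arm holds its last target. There are 200 camera calls.

## Working session

There is one attempt and no reset: what is moved stays moved. The work goes in short steps, Python scripts to look and compute and a shell command to move; the robot and the scene stay as the last step left them, time stands still between calls to the robot, and variables do not carry over. Pictures are saved under pics/ and viewed, at most 10 in all, crops included, and the job is handed in when it is done.

```bash
mkdir -p pics; python3 - <<'E'
from plant import bot
import cv2,numpy as np
o=bot.get_obs()
for k,v in o.items(): print(k,v)
for n in("side","top"):
    c=bot.capture(n); cv2.imwrite(f"pics/{n}0.png",c["color"]); print(n,{k:c[k] for k in c if k!="color"})
E
```

```text
time 0.0
joint_positions [ 1.06197809e+00  3.42696968e-01  1.52499366e+00  2.14619585e-05
  1.27538051e+00 -1.45993398e-01]
dq [ 1.43122108e-03 -5.96780484e-04  7.51198893e-05 -3.15197252e-04
 -5.21567387e-04 -9.91003898e-05]
tau [ 9.06045370e-04 -4.31230438e+01 -2.44230151e+01  7.18078692e-02
  5.57597622e-02 -1.14620548e-04]
tool_pos [186.10893351 490.48861302 226.06647381]
tcp_rot [-3.14013289e+00 -2.35387003e-04  2.77876138e+00]
contact_force [-0.00358819 -0.00151303 -0.2782827 ]
moment [0.04651573 0.00664484 0.00742649]
finger_force 0.0
grip_width 91.91728187369716
side {'fov_y': 52.73332120111989, 'cx': 277.77798207802243, 'cy': 210.62285774045918, 'extrinsics': array([[-8.89938120e-01, -4.56014128e-01,  7.82669297e-03,
         5.05274291e+02],
       [ 2.28597112e-01, -4.31139665e-01,  8.72847037e-01,
        -2.28299165e+02],
       [-3.94656183e-01,  7.78569011e-01,  4.87931135e-01,
        -8.38794901e+02],
       [ 0.00000000e+00,  0.00000000e+00,  0.00000000e+00,
         1.00000000e+00]])}
top {'fov_y': 46.871244683883866, 'cx': 282.6520696417125, 'cy': 209.55313443456345, 'extrinsics': array([[ 1.92271588e-03, -9.99997792e-01, -8.48147264e-04,
         2.27331056e+01],
       [ 9.85348156e-01,  1.74990025e-03,  1.70546036e-01,
        -5.53517451e+02],
       [-1.70544175e-01, -1.16363191e-03,  9.85349344e-01,
        -1.36929165e+03],
       [ 0.00000000e+00,  0.00000000e+00,  0.00000000e+00,
         1.00000000e+00]])}
```

View pics/side0.png

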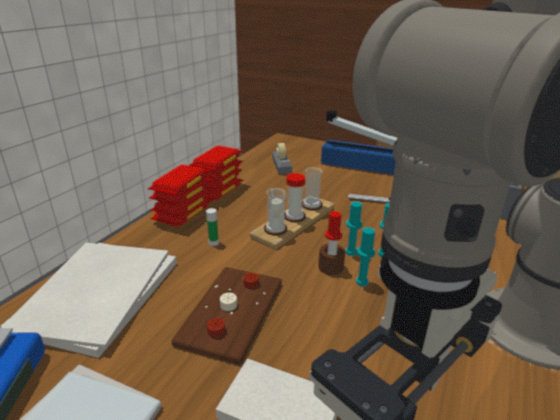

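View pics/top0.png

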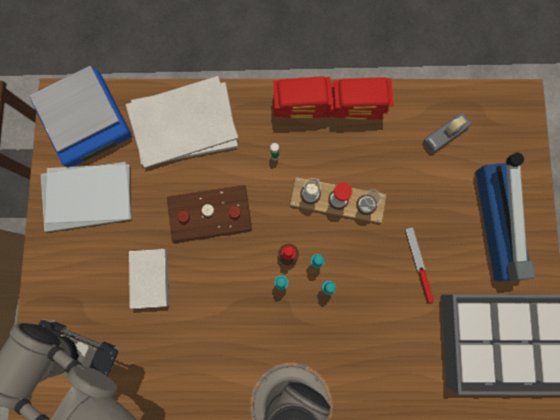

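The side view shows the board with a cream round at (229,301) between dark red rounds. The rack has an open tube at (276,215), a capped one at (295,195) and an open one at (314,188). The red rod is in its stand at (333,240), with three turquoise look-alikes around it. In the top view the same things are: cream round (208,210), open tubes (312,190) and (367,203), rod (289,253). I'll measure these and enlarge the two open tubes.

```bash
cat > h.py <<'E'
import numpy as np,cv2
def K(c):
    f=c["color"].shape[0]/2/np.tan(np.radians(c["fov_y"])/2); return f,c["cx"],c["cy"]
def ray(c,u,v):
    f,cx,cy=K(c);E=c["extrinsics"];R=E[:3,:3]
    return -R.T@E[:3,3], R.T@np.array([(u-cx)/f,-(v-cy)/f,-1.])
def onz(c,uv,z):
    o,d=ray(c,*uv); return o+d*(z-o[2])/d[2]
def proj(c,p):
    f,cx,cy=K(c);E=c["extrinsics"];q=E[:3,:3]@np.asarray(p,float)+E[:3,3]
    return np.array([cx+f*q[0]/-q[2],cy-f*q[1]/-q[2]])
def tri(c1,a,c2,b):
    o1,d1=ray(c1,*a);o2,d2=ray(c2,*b)
    s=np.linalg.lstsq(np.c_[d1,-d2],o2-o1,rcond=None)[0]
    p,q=o1+s[0]*d1,o2+s[1]*d2
    return (p+q)/2,np.linalg.norm(p-q)
def blobs(c,kind,roi,amin=15):
    h,s,v=cv2.split(cv2.cvtColor(c["color"],cv2.COLOR_BGR2HSV).astype(int).astype(np.int32).astype(np.uint8)) 
    m={"red":((h<8)|(h>172))&(s>140)&(v>60),"cream":(s<110)&(v>150)}[kind]
    x0,y0,x1,y1=roi;k=np.zeros_like(m);k[y0:y1,x0:x1]=1
    n,_,st,ce=cv2.connectedComponentsWithStats((m&k).astype(np.uint8))
    return [(ce[i].round(1),st[i].tolist()) for i in range(1,n) if st[i][4]>=amin]
E
python3 - <<'E'
from plant import bot
from h import *
t=bot.capture("top");s=bot.capture("side")
for nm,c,k,r,z in(("round",t,"cream",(195,198,222,225),38),("haw",t,"red",(170,200,250,230),38),("cap",t,"red",(325,178,360,205),140),("rod",t,"red",(270,235,305,270),130),
  ("round",s,"cream",(215,290,242,312),38),("haw",s,"red",(190,265,270,340),38),("cap",s,"red",(280,170,310,190),140),("rod",s,"red",(320,205,350,245),130)):
    for ce,st in blobs(c,k,r): print(nm,"top" if c is t else "side",ce,st,onz(c,ce,z).round(1))
a=cv2.resize(t["color"][165:285,255:395],None,fx=4,fy=4,interpolation=cv2.INTER_CUBIC)
b=cv2.resize(s["color"][160:280,250:350],None,fx=4,fy=4,interpolation=cv2.INTER_CUBIC)[:,:240]
cv2.imwrite("pics/crop.png",np.hstack([a,b]))
E
```

```text
round top [207.2 209.5] [202, 204, 12, 12, 101] [554.9 246.   38. ]
haw top [234.2 211.9] [229, 206, 12, 13, 116] [547.9 166.3  38. ]
haw top [183.  216.1] [177, 210, 13, 13, 122] [535.1 316.5  38. ]
cap top [342.6 191. ] [334, 182, 18, 19, 270] [ 589.5 -141.   140. ]
rod top [288.2 252.1] [281, 245, 16, 15, 189] [422.2   8.4 130. ]
round side [227.8 297.9] [220, 293, 17, 11, 154] [554.3 246.2  38. ]
haw side [250.7 280.2] [243, 273, 16, 16, 211] [542.1 176.4  38. ]
haw side [215.7 327.2] [207, 317, 19, 22, 311] [529.9 324.2  38. ]
cap side [295.2 179.3] [286, 173, 20, 14, 231] [ 582.6 -125.5  140. ]
rod side [333.8 225.9] [325, 210, 17, 30, 366] [416.9  31.3 130. ]
```

View pics/crop.png

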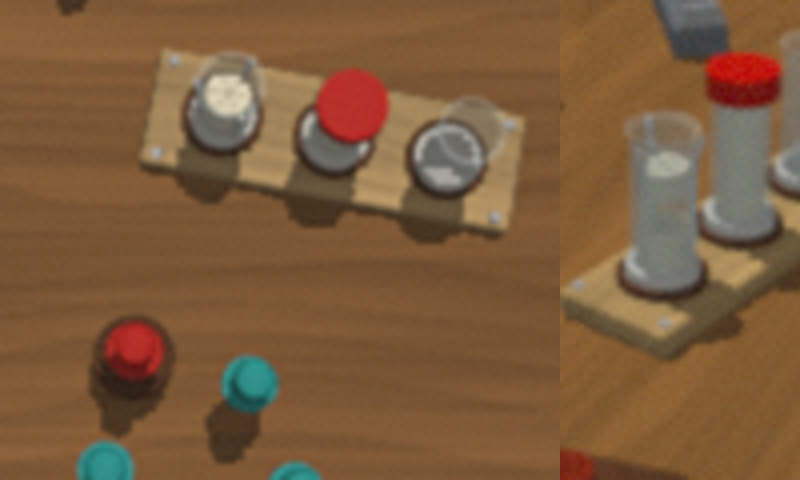

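The left tube in the crop (top ≈(312,189), side ≈(276,201)) has the cream disc hanging part-way down. The right-hand one at (367,203) is empty and the middle one is capped. The red rod at (289,253) is the job's rod, and the turquoise ones are decoys. Next I'll measure the tube more precisely, using the hung disc from both views, the rack screws and the capped tube's spacing.

```bash
python3 - <<'E'
from plant import bot
from h import *
t=bot.capture("top");s=bot.capture("side")
T=lambda x,y:(255+(x+.5)/4-.5,165+(y+.5)/4-.5); S=lambda x,y:(250+(x-560+.5)/4-.5,160+(y+.5)/4-.5)
print("hung tri",tri(t,T(228,95),s,S(666,164)), onz(t,T(228,95),105),onz(s,S(666,164),105))
print("rim",onz(t,T(235,82),128),onz(s,S(664,131),128),tri(t,T(235,82),s,S(664,131)))
sc=np.array([onz(t,T(*p),18) for p in((175,60),(155,152),(508,124),(494,217))])[:,:2]
C=sc.mean(0);u=(sc[:2].mean(0)-sc[2:].mean(0));L=np.linalg.norm(u);u/=L
print("rack",C,u,L,"tube",C+85*u,"cap",C,"yaw",np.arctan2(-u[0],u[1]))
print("cap z140",onz(t,T(353,105),140),onz(s,(295.5,177),140))
print("base ring",onz(t,T(223,113),20))
print("rod top",onz(t,T(134,345),148),"tri",tri(t,T(134,344),s,(334.5,213)))
for p in((250,382),(105,468),(296,488)):print("turq",onz(t,T(*p),138))
for n,c,r in(("t",t,(300,178,325,202)),("s",s,(264,192,290,212))):
  for th in(150,170,190):
    g=c["color"][r[1]:r[3],r[0]:r[2],2]>th
    k,_,st,ce=cv2.connectedComponentsWithStats(g.astype(np.uint8));i=1+st[1:,4].argmax() if k>1 else 0
    print(n,th,ce[i]+np.array(r[:2]),st[i])
E
```

```text
hung tri (array([604.04325448, -58.37916388, 103.67097089]), np.float64(1.3718380137505393)) [604.40679577 -58.05779773 105.        ] [602.16297143 -56.18465301 105.        ]
rim [608.62863366 -61.62203367 128.        ] [603.64776167 -56.04082625 128.        ] (array([608.24207063, -62.29288876, 124.42616657]), np.float64(2.50144612132146))
rack [ 590.63432046 -141.32684196] [0.19090216 0.98160907] 255.58799438819335 tube [606.86100408 -57.89007106] cap [ 590.63432046 -141.32684196] yaw -0.1920811272153836
cap z140 [ 589.87861291 -141.806096    140.        ] [ 587.91651418 -138.80140448  140.        ]
base ring [609.17160859 -59.28392013  20.        ]
rod top [423.94922037   8.78427437 148.        ] tri (array([424.79687857,   8.85641742, 148.66947987]), np.float64(0.4902770442171201))
turq [400.1062037  -69.22497052 138.        ]
turq [342.77489216  28.01375874 138.        ]
turq [329.84963651 -99.11408426 138.        ]
t 150 [312.02631579 188.95614035] [  6   5  13  15 114]
t 170 [311.61111111 188.34444444] [ 6  6 12 10 90]
t 190 [311.58024691 188.07407407] [ 7  6 11  9 81]
s 150 [276.33333333 200.6875    ] [ 8  6 10  6 48]
s 170 [286.5 210.5] [22 18  2  2  4]
s 190 [276.5 201.5] [  0   0  26  20 520]
```

Tube ≈ (606,−58.5): the hung disc triangulates to z≈104, where 102–108 was expected. The round is at (554.7,246.1), with both views agreeing to under 1 mm. The rod is at (424.3,8.8), with its top at 148.7 against 148 expected. I'll turn the tool so the fingers close along the board's x, then move over the round.

```bash
cat >> h.py <<'E'
from scipy.spatial.transform import Rotation as Rn
def todo(o,p,yaw):
    R=Rn.from_euler("xyz",o["tcp_rot"]);G=Rn.from_euler("xyz",[np.pi,0,yaw])
    print("pos",np.round(o["tool_pos"],1),"rpy",np.round(o["tcp_rot"],4),"F",np.round(o["contact_force"],2),"w",round(o["grip_width"],1),"ff",round(float(o["finger_force"]),1),"t",o["time"])
    print("tool shift mm",R.inv().apply(np.array(p)-o["tool_pos"]).round(1),"turn",(R.inv()*G).as_rotvec().round(4))
E
python3 -m crank '[[0,0,0,0,0,0.186],[0,0,0,0,0,0.186],[0,0,0,0,0,0.186],[0,0,0,0,0,0.186],[0,0,0,0,0,0.186]]' 60
python3 -m crank '[[0,0,0,0,0,0.186],[0,0,0,0,0,0.005],[0,0,0,0,0,0]]'
python3 -c "
from plant import bot;from h import *
todo(bot.get_obs(),[554.7,246.1,110],1.657)"
```

```text
time: 0.92
tool_pos: [186.3, 490.8, 226.7]
tcp_rot: [-3.142, 0.0, 1.843]
contact_force: [-0.7, -0.2, -0.6]
grip_width: 55.4
finger_force: 0.0
time: 1.3
tool_pos: [186.3, 490.8, 226.7]
tcp_rot: [-3.142, 0.0, 1.661]
contact_force: [-0.1, 0.2, 0.7]
grip_width: 55.2
finger_force: 0.0
pos [186.3 490.8 226.7] rpy [-3.1416  0.      1.6613] F [-0.13  0.17  0.65] w 55.2 ff 0.0 t 1.3
tool shift mm [-277.   344.8  116.7] turn [-0.      0.      0.0043]
```

```bash

python3 -m crank '[[-0.02,0.025,0,0,0,0],[-0.03,0.037,0,0,0,0],[-0.03,0.037,0,0,0,0],[-0.03,0.037,0,0,0,0],[-0.03,0.037,0,0,0,0]]' >/dev/null
python3 -m crank '[[-0.03,0.037,0.01,0,0,0],[-0.03,0.037,0.02,0,0,0],[-0.03,0.037,0.03,0,0,0],[-0.03,0.037,0.03,0,0,0],[-0.017,0.023,0.0267,0,0,0.0043]]' >/dev/null
python3 -m crank '[[0,0,0,0,0,0],[0,0,0,0,0,0]]' >/dev/null
python3 - <<'E'
from plant import bot
from h import *
todo(bot.get_obs(),[554.7,246.1,28],1.657)
t=bot.capture("top");s=bot.capture("side")
a=cv2.resize(t["color"][160:270,150:260],(400,400),interpolation=cv2.INTER_CUBIC);b=cv2.resize(s["color"][220:370,150:300],(400,400),interpolation=cv2.INTER_CUBIC)
cv2.imwrite("pics/pre.png",np.hstack([a,b]))
E
```

```text
pos [552.8 245.2 110.5] rpy [ 3.1415e+00 -4.0000e-04  1.6549e+00] F [-0.68  0.7  -0.25] w 55.1 ff 0.0 t 2.8
tool shift mm [ 0.7  1.9 82.5] turn [ 0.0001 -0.0004 -0.0021]
```

View pics/pre.png

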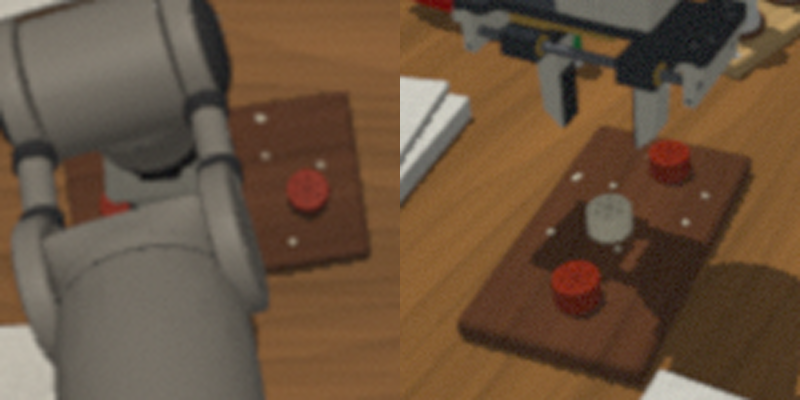

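The side crop shows the open fingers at (565,125) and (645,145), straddling the round at (609,215) and clear of both red rounds. I'll descend to TCP z 27 so the fingers hold only the round's upper half, then close.

```bash

python3 -m crank '[[0.0007,0.0019,0.015,0,0,0],[0,0,0.025,0,0,0],[0,0,0.025,0,0,0],[0,0,0.0135,0,0,0],[0,0,0.004,0,0,0]]'
python3 -m crank '[[0,0,0,0,0,0],[0,0,0,0,0,0],[0,0,0,0,0,0],[0,0,0,0,0,0]]' 20
python3 -m crank '[[0,0,0,0,0,0],[0,0,0,0,0,0]]'
python3 -m crank '[[0,0,-0.005,0,0,0],[0,0,-0.02,0,0,0],[0,0,-0.03,0,0,0],[0,0,-0.03,0,0,0],[0,0,-0.03,0,0,0]]'
python3 -m crank '[[0,0,-0.03,0,0,0],[0,0,-0.025,0,0,0],[0,0,0,0,0,0]]'
python3 - <<'E'
from plant import bot
from h import *
todo(bot.get_obs(),[606,-58.5,198],1.379)
s=bot.capture("side")
p=proj(s,bot.get_obs()["tool_pos"]).astype(int);print(p)
x,y=max(p[0]-75,0),max(p[1]-60,0)
cv2.imwrite("pics/held.png",cv2.resize(s["color"][y:y+120,x:x+150],None,fx=4,fy=4,interpolation=cv2.INTER_CUBIC))
E
```

```text
time: 3.52
tool_pos: [554.4, 245.8, 26.7]
tcp_rot: [-3.14, 0.0, 1.654]
contact_force: [-0.1, 0.1, -0.1]
grip_width: 55.1
finger_force: 0.0
time: 4.03
tool_pos: [555.4, 245.8, 28.4]
tcp_rot: [3.14, -0.0, 1.653]
contact_force: [-0.3, -0.0, 4.5]
grip_width: 32.9
finger_force: 30.0
time: 4.28
tool_pos: [555.4, 245.8, 28.3]
tcp_rot: [3.14, -0.0, 1.654]
contact_force: [-0.6, -0.5, 6.0]
grip_width: 33.5
finger_force: 30.0
time: 4.9
tool_pos: [554.6, 245.5, 143.3]
tcp_rot: [-3.141, 0.0, 1.653]
contact_force: [0.6, 0.4, 0.4]
grip_width: 33.3
finger_force: 30.0
time: 5.28
tool_pos: [555.7, 245.9, 199.3]
tcp_rot: [3.138, -0.001, 1.653]
contact_force: [-0.5, -1.2, -1.0]
grip_width: 32.9
finger_force: 30.0
pos [555.7 245.9 199.3] rpy [ 3.1378e+00 -9.0000e-04  1.6535e+00] F [-0.55 -1.17 -0.98] w 32.9 ff 30.0 t 5.275
tool shift mm [-307.5   25.     1.2] turn [ 0.0037 -0.0014  0.2745]
[223 229]
```

View pics/held.png

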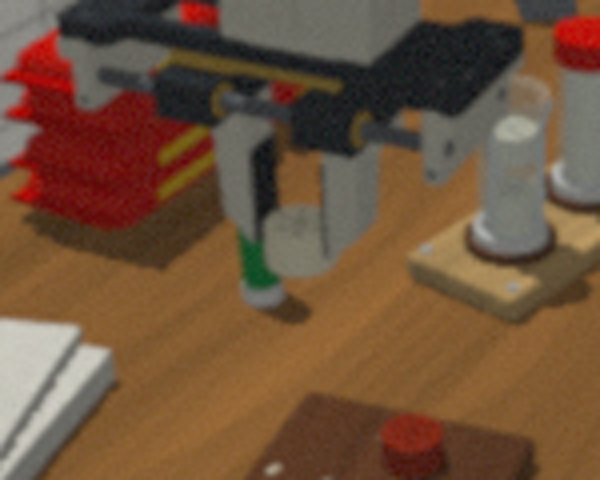

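The round is held level between the fingertips at crop (300,240), and its lower part protrudes. I'll carry it over the tube, turning the fingers across the rack on the way.

```bash

python3 -m crank '[[0,0,0,0,0,0.137],[0,0,0,0,0,0.137],[-0.02,0.0074,0,0,0,0],[-0.035,0.013,0,0,0,0],[-0.035,0.013,0,0,0,0]]' >/dev/null
python3 -m crank '[[-0.035,0.013,0,0,0,0],[-0.035,0.013,0,0,0,0],[-0.035,0.013,0,0,0,0],[-0.035,0.013,0,0,0,0],[-0.035,0.013,0,0,0,0]]' >/dev/null
python3 -m crank '[[-0.0165,0.006,0,0,0,0],[-0.0075,0.003,0,0,0,0],[0,0,0,0,0,0],[0,0,0,0,0,0]]' >/dev/null
python3 - <<'E'
from plant import bot
from h import *
o=bot.get_obs();todo(o,[606,-58.5,142],1.379)
s=bot.capture("side")
p=proj(s,o["tool_pos"]).astype(int);print(p)
x,y=max(p[0]-75,0),max(p[1]-40,0)
cv2.imwrite("pics/over.png",cv2.resize(s["color"][y:y+120,x:x+150],None,fx=5,fy=5,interpolation=cv2.INTER_CUBIC))
E
```

```text
pos [605.3 -57.4 197.5] rpy [-3.1414e+00 -4.0000e-04  1.3810e+00] F [-0.01  0.17  0.36] w 32.7 ff 30.0 t 7.075
tool shift mm [-1.   0.9 55.5] turn [-0.0002 -0.0004  0.002 ]
[275 166]
```

View pics/over.png

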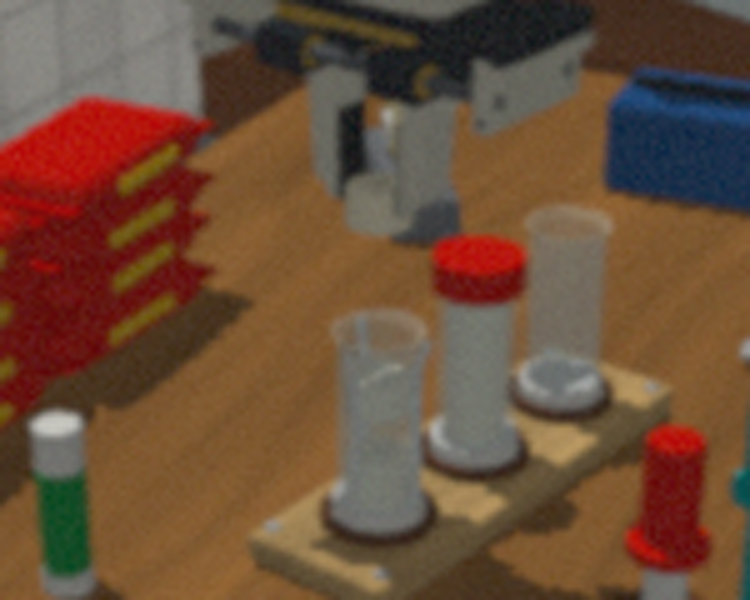

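The held round (crop ≈(377,205)) is in line with the tube mouth (≈(380,330)). I'll lower it in steps while watching the force.

```bash

python3 -m crank '[[-0.001,0.0009,0.015,0,0,0],[0,0,0.02,0,0,0],[0,0,0.015,0,0,0],[0,0,0.0045,0,0,0],[0,0,0,0,0,0]]'
python3 -m crank '[[0,0,0.002,0,0,0],[0,0,0.002,0,0,0],[0,0,0.002,0,0,0],[0,0,0,0,0,0]]'
python3 -m crank '[[0,0,0.002,0,0,0],[0,0,0.002,0,0,0],[0,0,0,0,0,0]]'
```

```text
time: 7.75
tool_pos: [606.1, -59.6, 142.8]
tcp_rot: [-3.141, -0.0, 1.38]
contact_force: [0.1, 0.4, 0.3]
grip_width: 33.0
finger_force: 30.0
time: 8.25
tool_pos: [606.0, -59.6, 136.9]
tcp_rot: [-3.141, -0.0, 1.379]
contact_force: [0.0, -0.1, 0.7]
grip_width: 33.2
finger_force: 30.0
time: 8.62
tool_pos: [606.0, -59.6, 132.8]
tcp_rot: [-3.141, -0.0, 1.379]
contact_force: [0.2, -0.5, -0.5]
grip_width: 32.7
finger_force: 30.0
```

No contact yet, and the round's underside should be about 5 mm inside the flare. I'll go 2 mm lower and release.

```bash

python3 -m crank '[[0,0,0.002,0,0,0],[0,0,0,0,0,0]]'
python3 -m crank '[[0,0,0,0,0,0],[0,0,0,0,0,0],[0,0,0,0,0,0]]' 55
python3 -m crank '[[0,0,-0.01,0,0,0],[0,0,-0.03,0,0,0],[0,0,-0.03,0,0,0],[0,0,-0.02,0,0,0],[0,0,0,0,0,0]]'
python3 - <<'E'
from plant import bot
from h import *
o=bot.get_obs();todo(o,[424.3,8.8,230],1.571)
s=bot.capture("side")
cv2.imwrite("pics/drop.png",cv2.resize(s["color"][150:260,235:345],None,fx=5,fy=5,interpolation=cv2.INTER_CUBIC))
E
```

```text
time: 8.88
tool_pos: [606.0, -59.6, 130.8]
tcp_rot: [-3.141, -0.0, 1.379]
contact_force: [0.6, 0.7, -0.5]
grip_width: 32.9
finger_force: 30.0
time: 9.25
tool_pos: [606.2, -59.7, 131.1]
tcp_rot: [3.141, -0.0, 1.379]
contact_force: [0.1, 0.2, 0.3]
grip_width: 50.1
finger_force: 0.0
time: 9.88
tool_pos: [607.0, -59.9, 223.4]
tcp_rot: [3.137, 0.0, 1.379]
contact_force: [0.1, 0.8, -0.2]
grip_width: 50.5
finger_force: 0.0
pos [607.  -59.9 223.4] rpy [3.1370e+00 1.0000e-04 1.3795e+00] F [ 0.12  0.83 -0.19] w 50.5 ff 0.0 t 9.875
tool shift mm [  32.7 -192.4   -7.5] turn [ 0.0046  0.0005 -0.1915]
```

View pics/drop.png

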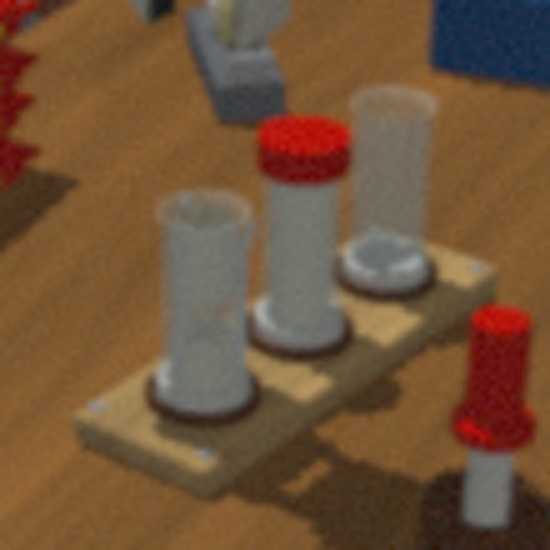

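The round is down inside the tube mouth at crop (205,208), level and just below the rim. Next is the rod. At this yaw the partly open fingers stay about 17 mm clear of the turquoise decoys.

```bash

python3 -m crank '[[0.004,-0.024,0,0,0,0],[0.007,-0.04,0,0,0,0],[0.007,-0.04,0,0,0,0],[0.007,-0.04,0,0,0,0],[0.005,-0.031,0,0,0,0]]' >/dev/null
python3 -m crank '[[0.0027,-0.0174,0,0,0,0],[0,0,0,0,0,0],[0,0,0,0,0,0]]' >/dev/null
python3 - <<'E'
from plant import bot
from h import *
o=bot.get_obs();todo(o,[424.3,8.8,98.5],1.379)
s=bot.capture("side")
cv2.imwrite("pics/rodpre.png",cv2.resize(s["color"][120:280,260:420],None,fx=3.7,fy=3.7,interpolation=cv2.INTER_CUBIC))
E
```

```text
pos [424.    8.8 220.7] rpy [-3.1416e+00 -1.0000e-04  1.3794e+00] F [-0.95 -0.09 -0.04] w 50.8 ff 0.0 t 10.925
tool shift mm [  0.    0.3 122.2] turn [-0.     -0.0001  0.0004]
```

View pics/rodpre.png

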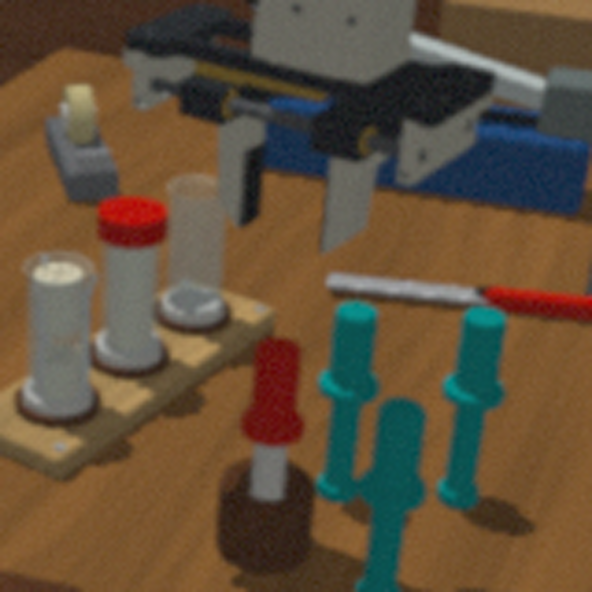

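The last round now shows bright and level just under the rim at crop (60,270). The fingers straddle the line above the red rod, top at (277,345), and the decoys are clear. Descend and grip just above the collar.

```bash

python3 -m crank '[[0,0,0.015,0,0,0],[0,0,0.03,0,0,0],[0,0,0.03,0,0,0],[0,0,0.025,0,0,0],[0,0,0.015,0,0,0]]'
python3 -m crank '[[0,0,0.006,0,0,0],[0,0,0,0,0,0]]'
python3 -m crank '[[0,0,0,0,0,0],[0,0,0,0,0,0],[0,0,0,0,0,0],[0,0,0,0,0,0]]' 10
python3 -m crank '[[0,0,0,0,0,0],[0,0,0,0,0,0]]'
```

```text
time: 11.6
tool_pos: [423.5, 8.8, 104.4]
tcp_rot: [-3.14, -0.0, 1.379]
contact_force: [-0.0, 0.7, -1.1]
grip_width: 50.5
finger_force: 0.0
time: 11.85
tool_pos: [423.7, 8.9, 99.8]
tcp_rot: [-3.141, -0.0, 1.379]
contact_force: [-0.1, 0.9, 0.5]
grip_width: 50.3
finger_force: 0.0
time: 12.35
tool_pos: [423.7, 9.0, 100.4]
tcp_rot: [3.141, -0.0, 1.38]
contact_force: [-0.7, 0.5, 3.4]
grip_width: 27.8
finger_force: 30.0
time: 12.6
tool_pos: [423.7, 9.0, 100.4]
tcp_rot: [3.141, -0.0, 1.38]
contact_force: [-1.3, 0.3, 5.8]
grip_width: 27.4
finger_force: 30.0
```

```bash

python3 -m crank '[[0,0,-0.005,0,0,0],[0,0,-0.015,0,0,0],[0,0,-0.03,0,0,0],[0,0,-0.03,0,0,0],[0,0,-0.03,0,0,0]]' >/dev/null
python3 -m crank '[[0,0,-0.025,0,0,0],[0,0,-0.01,0,0,0],[0,0,0,0,0,0],[0,0,0,0,0,0]]' 
python3 - <<'E'
from plant import bot
from h import *
o=bot.get_obs();todo(o,[606,-58.5,245],1.379)
s=bot.capture("side");t=bot.capture("top")
a=cv2.resize(s["color"][90:270,250:410],(534,600),interpolation=cv2.INTER_CUBIC)
cv2.imwrite("pics/rodup.png",a)
E
```

```text
time: 13.72
tool_pos: [422.8, 9.1, 243.9]
tcp_rot: [-3.139, -0.0, 1.379]
contact_force: [-0.3, -0.2, -2.3]
grip_width: 27.5
finger_force: 30.0
pos [422.8   9.1 243.9] rpy [-3.1394 -0.      1.3795] F [-0.27 -0.21 -2.27] w 27.5 ff 30.0 t 13.725
tool shift mm [-31.5 192.7  -1.5] turn [-0.0022 -0.      0.0005]
```

View pics/rodup.png

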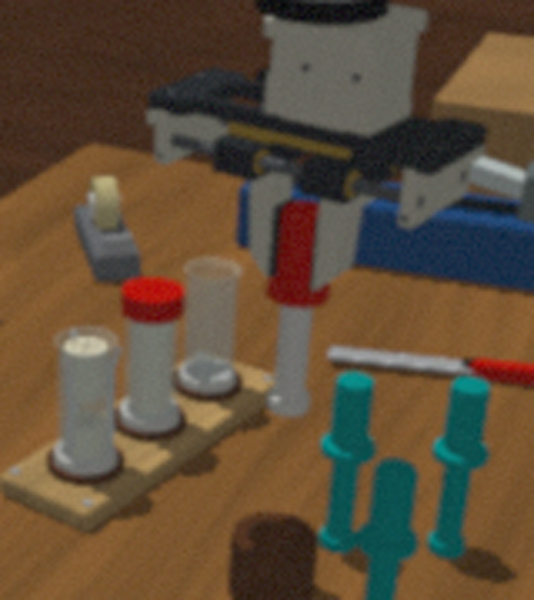

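The rod hangs from the fingers, foot at crop ≈(288,403) and collar right below the fingertips. I'll check numerically that it hangs plumb.

```bash
python3 - <<'E'
from plant import bot
from h import *
s=bot.capture("side");p=bot.get_obs()["tool_pos"]
for dz in(-4,-87,-92.4):print(dz,((proj(s,p+[0,0,dz])-[250,90])*[3.3375,3.333]).round(1))
E
```

```text
-4 [295.7 283.3]
-87 [285.8 399.5]
-92.4 [285.2 406.7]
```

The predicted foot position (285.5,403) and collar (295.7,284) match the picture within about 1 mm, so the rod is plumb. Move over the tube, then descend to just above the round.

```bash

python3 -m crank '[[-0.004,0.024,0,0,0,0],[-0.0065,0.04,0,0,0,0],[-0.0065,0.04,0,0,0,0],[-0.0065,0.04,0,0,0,0],[-0.005,0.031,0,0,0,0]]' >/dev/null
python3 -m crank '[[-0.003,0.0177,0,0,0,0],[0,0,0,0,0,0],[0,0,0,0,0,0]]'
python3 - <<'E'
from plant import bot
from h import *
todo(bot.get_obs(),[606,-58.7,223],1.379)
s=bot.capture("side");p=bot.get_obs()["tool_pos"]
print(proj(s,p+[0,0,-92.4]),proj(s,[606,-58.7,128]))
E
```

```text
time: 14.88
tool_pos: [605.9, -58.2, 244.5]
tcp_rot: [-3.14, -0.0, 1.38]
contact_force: [-0.2, 0.3, -1.9]
grip_width: 27.5
finger_force: 30.0
pos [605.9 -58.2 244.5] rpy [-3.1401e+00 -2.0000e-04  1.3796e+00] F [-0.19  0.27 -1.9 ] w 27.5 ff 30.0 t 14.875
tool shift mm [-0.5  0.2 21.5] turn [-0.0015 -0.0002  0.0006]
[275.26733169 183.01775899] [275.27947422 191.75418931]
```

```bash

python3 -m crank '[[0,0,0.006,0,0,0],[0,0,0.008,0,0,0],[0,0,0.006,0,0,0],[0,0,0.002,0,0,0],[0,0,0,0,0,0]]'
python3 -m crank '[[0,0,0.002,0,0,0],[0,0,0.002,0,0,0],[0,0,0.001,0,0,0],[0,0,0,0,0,0]]'
python3 -m crank '[[0,0,0.002,0,0,0],[0,0,0.002,0,0,0],[0,0,0.001,0,0,0],[0,0,0,0,0,0]]'
```

```text
time: 15.55
tool_pos: [606.6, -58.5, 222.9]
tcp_rot: [-3.141, -0.0, 1.379]
contact_force: [0.0, 0.2, -0.9]
grip_width: 27.8
finger_force: 30.0
time: 16.05
tool_pos: [606.6, -58.5, 217.9]
tcp_rot: [-3.141, -0.0, 1.38]
contact_force: [1.7, 0.4, -2.1]
grip_width: 27.5
finger_force: 30.0
time: 16.55
tool_pos: [606.8, -58.6, 213.4]
tcp_rot: [3.141, -0.0, 1.379]
contact_force: [0.2, 0.1, 2.2]
grip_width: 27.7
finger_force: 30.0
```

Contact is about 4 N, with the foot at ≈121 (103 in the tube), so the stack has begun to slide. I'll push on in small steps and watch the force.

```bash

python3 -m crank '[[0,0,0.002,0,0,0],[0,0,0.002,0,0,0],[0,0,0.001,0,0,0],[0,0,0,0,0,0]]'
python3 -m crank '[[0,0,0.0015,0,0,0],[0,0,0.0015,0,0,0],[0,0,0,0,0,0]]'
```

```text
time: 17.05
tool_pos: [606.6, -58.5, 207.8]
tcp_rot: [-3.141, -0.0, 1.379]
contact_force: [0.8, 0.6, 1.7]
grip_width: 27.5
finger_force: 30.0
time: 17.42
tool_pos: [606.6, -58.5, 204.8]
tcp_rot: [-3.141, -0.0, 1.379]
contact_force: [0.7, 0.4, 1.3]
grip_width: 27.5
finger_force: 30.0
```

```bash

python3 -m crank '[[0,0,0.001,0,0,0],[0,0,0.001,0,0,0],[0,0,0,0,0,0]]'
```

```text
time: 17.8
tool_pos: [606.6, -58.5, 202.9]
tcp_rot: [-3.142, -0.0, 1.38]
contact_force: [-0.0, 0.7, 2.2]
grip_width: 27.4
finger_force: 30.0
```

```bash
python3 -m crank '[[0,0,0.001,0,0,0],[0,0,0.001,0,0,0],[0,0,0,0,0,0]]'
```

```text
time: 18.18
tool_pos: [606.6, -58.5, 200.8]
tcp_rot: [-3.141, -0.0, 1.38]
contact_force: [0.1, 0.3, 1.8]
grip_width: 27.8
finger_force: 30.0
```

```bash
python3 -m crank '[[0,0,0.001,0,0,0],[0,0,0.001,0,0,0],[0,0,0,0,0,0]]'
```

```text
time: 18.55
tool_pos: [606.6, -58.5, 198.9]
tcp_rot: [-3.142, -0.0, 1.379]
contact_force: [1.0, 0.1, 2.3]
grip_width: 27.5
finger_force: 30.0
```

```bash
python3 -m crank '[[0,0,0.001,0,0,0],[0,0,0.001,0,0,0],[0,0,0,0,0,0]]'
```

```text
time: 18.92
tool_pos: [606.6, -58.5, 196.8]
tcp_rot: [-3.141, -0.0, 1.38]
contact_force: [0.1, -0.4, 2.3]
grip_width: 27.4
finger_force: 30.0
```

```bash
python3 -m crank '[[0,0,0.001,0,0,0],[0,0,0.001,0,0,0],[0,0,0,0,0,0]]'
```

```text
time: 19.3
tool_pos: [606.6, -58.5, 194.9]
tcp_rot: [-3.142, -0.0, 1.379]
contact_force: [0.3, 0.3, 2.2]
grip_width: 27.7
finger_force: 30.0
```

```bash
python3 -m crank '[[0,0,0.001,0,0,0],[0,0,0.001,0,0,0],[0,0,0,0,0,0]]'
```

```text
time: 19.68
tool_pos: [606.6, -58.5, 192.8]
tcp_rot: [-3.141, -0.0, 1.379]
contact_force: [0.8, 0.9, 2.3]
grip_width: 27.7
finger_force: 30.0
```

```bash
python3 -m crank '[[0,0,0.001,0,0,0],[0,0,0.001,0,0,0],[0,0,0,0,0,0]]'
```

```text
time: 20.05
tool_pos: [606.6, -58.5, 190.9]
tcp_rot: [-3.141, -0.0, 1.379]
contact_force: [-0.8, 0.2, 2.0]
grip_width: 27.9
finger_force: 30.0
```

```bash
python3 -m crank '[[0,0,0.001,0,0,0],[0,0,0.001,0,0,0],[0,0,0,0,0,0]]'
```

```text
time: 20.42
tool_pos: [606.8, -58.6, 189.9]
tcp_rot: [3.14, 0.0, 1.38]
contact_force: [-1.9, 0.2, 7.3]
grip_width: 27.7
finger_force: 30.0
```

Bottomed: the force has jumped to 7.3 (≈9 N at the foot, since the free-hanging reading is about −1.6). Now fine steps toward a reading of ≈14.5.

```bash
python3 -m crank '[[0,0,0.0007,0,0,0],[0,0,0,0,0,0],[0,0,0,0,0,0]]'
```

```text
time: 20.8
tool_pos: [606.8, -58.6, 189.6]
tcp_rot: [3.14, 0.0, 1.38]
contact_force: [-1.3, -0.2, 9.0]
grip_width: 27.8
finger_force: 30.0
```

```bash
python3 -m crank '[[0,0,0.001,0,0,0],[0,0,0,0,0,0],[0,0,0,0,0,0]]'
```

```text
time: 21.18
tool_pos: [606.9, -58.6, 189.0]
tcp_rot: [3.14, 0.0, 1.38]
contact_force: [-1.6, -0.0, 12.1]
grip_width: 27.6
finger_force: 30.0
```

```bash
python3 -m crank '[[0,0,0.0007,0,0,0],[0,0,0,0,0,0],[0,0,0,0,0,0]]'
```

```text
time: 21.55
tool_pos: [606.9, -58.6, 188.7]
tcp_rot: [3.139, 0.0, 1.38]
contact_force: [-2.8, 0.3, 14.1]
grip_width: 27.9
finger_force: 30.0
```

The foot force is about 16 N. Hold it, then read the average.

```bash
python3 -m crank '[[0,0,0,0,0,0],[0,0,0,0,0,0],[0,0,0,0,0,0],[0,0,0,0,0,0],[0,0,0,0,0,0]]' | grep -E "pos|force"; python3 -m crank '[[0,0,0,0,0,0],[0,0,0,0,0,0],[0,0,0,0,0,0],[0,0,0,0,0,0],[0,0,0,0,0,0]]'| grep -E "pos|force"
python3 -m crank '[[0,0,0,0,0,0],[0,0,0,0,0,0],[0,0,0,0,0,0]]'| grep -E "pos|force"
```

```text
tool_pos: [606.9, -58.6, 188.7]
contact_force: [-3.0, 0.3, 13.6]
finger_force: 30.0
tool_pos: [606.9, -58.6, 188.7]
contact_force: [-2.6, 0.5, 13.5]
finger_force: 30.0
tool_pos: [606.9, -58.6, 188.7]
contact_force: [-3.4, 0.9, 13.4]
finger_force: 30.0
```

It held about 15 N for 1.6 s. Withdraw straight up and return over the stand.

```bash

python3 -m crank '[[0,0,-0.003,0,0,0],[0,0,-0.006,0,0,0],[0,0,-0.015,0,0,0],[0,0,-0.02,0,0,0],[0,0,-0.016,0,0,0]]' | grep -E "pos|force"
python3 -m crank '[[0,0,0,0,0,0],[0,0,0,0,0,0]]' | grep -E "pos|force"
python3 - <<'E'
from plant import bot
from h import *
o=bot.get_obs();todo(o,[423.7,9.0,245],1.379)
s=bot.capture("side")
a=cv2.resize(s["color"][90:270,250:370],(400,600),interpolation=cv2.INTER_CUBIC)
cv2.imwrite("pics/after.png",a)
E
```

```text
tool_pos: [606.8, -58.6, 248.1]
contact_force: [-0.2, 0.3, -0.7]
finger_force: 30.0
tool_pos: [606.4, -58.5, 246.1]
contact_force: [0.4, 0.4, -1.8]
finger_force: 30.0
pos [606.4 -58.5 246.1] rpy [-3.1407e+00 -1.0000e-04  1.3795e+00] F [ 0.39  0.44 -1.81] w 27.5 ff 30.0 t 24.05
tool shift mm [  31.5 -192.2    1.3] turn [-0.0009 -0.0001  0.0005]
```

View pics/after.png

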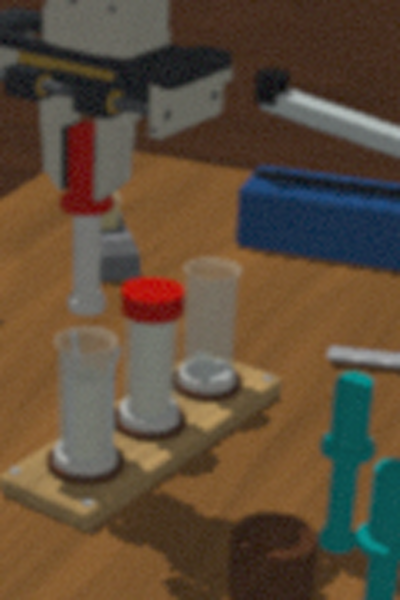

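The rod is out of the tube, foot at crop (86,303), still plumb. The tube's upper part at (88,365) is now clear, so the rounds stayed down. Back to the stand.

```bash

python3 -m crank '[[0.004,-0.024,0,0,0,0],[0.0065,-0.04,0,0,0,0],[0.0065,-0.04,0,0,0,0],[0.0065,-0.04,0,0,0,0],[0.005,-0.031,0,0,0,0]]' >/dev/null
python3 -m crank '[[0.003,-0.0172,0,0,0,0],[0,0,0,0,0,0],[0,0,0,0,0,0]]' >/dev/null
python3 - <<'E'
from plant import bot
from h import *
todo(bot.get_obs(),[423.7,9.0,100.4],1.379)
s=bot.capture("side");t=bot.capture("top")
# stand outline (dark) in side view, empty now
h=cv2.cvtColor(s["color"],cv2.COLOR_BGR2GRAY)[240:276,312:352]
for z in(50,):
  a=np.linspace(0,6.28,13);print(np.array([proj(s,[423.7+30*np.cos(k),9+30*np.sin(k),z]) for k in(0,1.57,3.14,4.71)]).round(1),proj(s,[423.7,9,50]))
for y in range(243,276,4): print(y,s["color"][y,312:352,2].tolist())
E
```

```text
pos [424.6   8.7 246.5] rpy [ 3.1412 -0.      1.3794] F [ 1.27 -0.33 -1.31] w 27.1 ff 30.0 t 25.1
tool shift mm [ 1.000e-01 -1.000e+00  1.461e+02] turn [ 0.0004 -0.      0.0004]
[[319.8 247.1]
 [327.1 257.2]
 [344.3 254. ]
 [336.5 244.1]] [331.89575672 250.47630169]
243 [126, 129, 131, 127, 122, 117, 121, 120, 121, 127, 124, 124, 127, 124, 120, 116, 110, 113, 113, 113, 110, 119, 120, 126, 124, 128, 123, 124, 125, 122, 127, 126, 127, 123, 119, 102, 64, 26, 9, 9]
247 [123, 116, 117, 118, 119, 123, 123, 121, 109, 92, 85, 79, 81, 72, 66, 59, 55, 50, 50, 50, 58, 55, 55, 57, 53, 55, 55, 53, 50, 62, 84, 108, 121, 122, 105, 77, 34, 7, 18, 10]
251 [120, 120, 120, 121, 124, 128, 123, 97, 83, 84, 81, 85, 69, 63, 51, 53, 47, 53, 53, 50, 54, 55, 57, 56, 54, 48, 48, 42, 50, 50, 50, 48, 51, 50, 27, 8, 10, 10, 10, 10]
255 [121, 120, 126, 128, 130, 131, 114, 80, 54, 54, 52, 63, 55, 48, 51, 52, 54, 53, 55, 48, 53, 53, 53, 52, 49, 53, 45, 52, 52, 50, 49, 51, 75, 110, 117, 112, 90, 63, 61, 61]
259 [127, 132, 130, 128, 126, 123, 105, 72, 58, 51, 54, 52, 50, 52, 50, 55, 52, 56, 59, 56, 53, 58, 49, 48, 52, 53, 51, 57, 53, 53, 49, 56, 88, 115, 127, 125, 125, 131, 130, 128]
263 [129, 125, 123, 119, 126, 125, 99, 66, 57, 61, 50, 54, 52, 58, 55, 56, 56, 46, 51, 50, 50, 50, 54, 53, 49, 53, 52, 52, 48, 48, 48, 70, 106, 122, 129, 129, 128, 131, 130, 134]
267 [124, 125, 127, 128, 134, 130, 106, 72, 56, 57, 54, 54, 51, 50, 50, 48, 51, 49, 50, 55, 54, 52, 50, 51, 51, 50, 49, 51, 54, 54, 52, 55, 67, 73, 89, 98, 117, 126, 139, 133]
271 [128, 131, 135, 136, 134, 133, 133, 120, 101, 76, 58, 53, 53, 54, 49, 54, 56, 45, 54, 48, 53, 54, 51, 54, 50, 54, 52, 49, 52, 50, 60, 70, 74, 74, 72, 74, 75, 71, 71, 80]
275 [135, 133, 133, 133, 131, 127, 123, 127, 125, 124, 124, 127, 124, 125, 107, 89, 76, 70, 64, 63, 66, 69, 72, 69, 72, 64, 72, 74, 75, 70, 75, 74, 73, 72, 76, 74, 78, 74, 80, 77]
```

The stand's edges (318.5–344) centre on 331.3, which matches the projected 331.9. Lower the rod.

```bash

python3 -m crank '[[0,-0.001,0.015,0,0,0],[0,0,0.03,0,0,0],[0,0,0.03,0,0,0],[0,0,0.02,0,0,0],[0,0,0,0,0,0]]' | grep -E "pos|force"
python3 -m crank '[[0,0,0.01,0,0,0],[0,0,0.012,0,0,0],[0,0,0.012,0,0,0],[0,0,0.01,0,0,0],[0,0,0,0,0,0]]' | grep -E "pos|force"
python3 -m crank '[[0,0,0.003,0,0,0],[0,0,0.001,0,0,0],[0,0,0,0,0,0]]' | grep -E "pos|force"
```

```text
tool_pos: [422.4, 9.0, 150.3]
contact_force: [-0.1, 0.7, -0.8]
finger_force: 30.0
tool_pos: [422.4, 9.2, 106.8]
contact_force: [0.6, -0.4, -1.0]
finger_force: 30.0
tool_pos: [423.0, 9.1, 103.7]
contact_force: [0.4, 0.2, -1.2]
finger_force: 30.0
```

```bash

python3 -m crank '[[0,0,0.001,0,0,0],[0,0,0.001,0,0,0],[0,0,0,0,0,0]]' | grep -E "pos|force"
python3 -m crank '[[0,0,0.001,0,0,0],[0,0,0.0005,0,0,0],[0,0,0,0,0,0]]' | grep -E "pos|force"
```

```text
tool_pos: [422.9, 9.1, 101.6]
contact_force: [0.0, -0.5, -1.3]
finger_force: 30.0
tool_pos: [423.1, 9.1, 100.4]
contact_force: [-0.7, -0.1, 3.9]
finger_force: 30.0
```

Foot on the floor (force +3.9 at z 100.4, the grasp height). Release, rise and check.

```bash

python3 -m crank '[[0,0,0,0,0,0],[0,0,0,0,0,0],[0,0,0,0,0,0]]' 55 | grep -E "pos|force|width"
python3 -m crank '[[0,0,-0.01,0,0,0],[0,0,-0.02,0,0,0],[0,0,-0.03,0,0,0],[0,0,-0.03,0,0,0],[0,0,-0.03,0,0,0]]' | grep -E "pos|force"
python3 -m crank '[[0,0,-0.015,0,0,0],[0,0,0,0,0,0],[0,0,0,0,0,0]]' | grep -E "pos|force"
python3 - <<'E'
from plant import bot
from h import *
s=bot.capture("side");t=bot.capture("top")
for ce,st in blobs(s,"red",(318,200,352,250)):print("rod side",ce,st)
for c,k,r in((t,"red",(170,200,250,230)),(s,"red",(190,265,270,340))):
  print([b[0] for b in blobs(c,k,r)])
E
```

```text
tool_pos: [422.9, 9.1, 100.0]
contact_force: [-0.8, -0.4, -0.8]
grip_width: 49.5
finger_force: 0.0
tool_pos: [422.8, 9.2, 221.8]
contact_force: [0.1, 0.2, -0.5]
finger_force: 0.0
tool_pos: [422.5, 9.2, 234.7]
contact_force: [-0.5, -0.3, -0.2]
finger_force: 0.0
rod side [334.3 226.4] [326, 211, 17, 30, 352]
[array([234.2, 211.8]), array([183. , 216.1])]
[array([250.7, 280.1]), array([215.6, 327.2])]
```

The rod's outline is back within 0.7 px of where it started, the red rounds haven't moved, and the gripper is clear. Handing in.

```bash
python3 -c "
from plant import bot
print(bot.close_job())"
```

```text
the job is handed in; nothing more can be done
None
```

The job is handed in, though it returned no verdict: both cream rounds are pressed onto the column with about 15–16 N for roughly 2 s, the rod is back upright in its stand, and the two red rounds checked at the end had not moved.

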